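# Hang the dip baskets on the drying stand

### The arm

A 6-joint arm with a two-finger parallel gripper is mounted at the origin on a cart in front of the work surface, level with it; the furniture and walls round the work are solid. World frame = base frame: x ahead of the robot, y to its left, z up, the work surface at z = 0. Lengths are in m, angles in rad, forces in N, time in s.
With the tool pointing down it reaches from about 0.275 to 0.85 m from the base axis. Payload 19 kg.
Tool frame: the origin (TCP) lies midway between the tips of the shut fingers; the grasp point (between the pads) lies bot.pinch_z behind it (bot.pinch_z is the distance from the TCP to the grasp point, in m); z points along the fingers, y is the line along which they close (so a half turn about z gives the same grasp; the last joint's range is limited). The gripper opens to 85 mm and grips with 20 to 120 N. Pads are 22 mm wide; open, the fingers measure 114 mm over their backs; the gripper's body (76 mm by 85 mm) begins 54 mm behind the grasp point. The pads swing forward as they close: fully open they stand 13 mm farther back than shut.
Start: joints at [1.206, 0.15, 1.437, -0, 1.554, -0.134], TCP at [0.132, 0.56, 0.2] pointing down, gripper open.
Joint ranges: [-2.8, 2.8], [-0.68, 2.1], [0.12, 2.68], [-1.39, 4.53], [0.16, 2.79], [-2.81, 2.81]. Speed limits (rad/s): [1.89, 1.89, 2.22, 3.01, 3.01, 3.01].

### API

Orientations are given as a unit quaternion [w, x, y, z].
In Python, from cell import bot, eyes gives the robot as it stands.
- The arm moves only by the shell command python3 -m jog 'ROWS' [FORCE]. ROWS is JSON, a list of rows, each a list of 3 entries, a list of its own where there are three numbers: the turn, a rotation vector about the world's x, y, z in rad, then the shift along the world's x, y, z in mm, then the closure, from -1 (fully open) to 1 (shut). A call has exactly 8 rows; each row shifts and turns the commanded pose from where the row before left it; what a row does not reach is not made up. A row lasts 1/12 s, in which the tool goes at most 41.7 mm and 7.16 degrees, less where a joint would pass 70% of its speed; a pose out of reach is approached as far as the arm can. A call is refused whole if a number of a shift passes 41.7 or a number of a turn 0.125, either way. A call with a gripper value outside its range is refused whole. The fingers move at their own pace and stop on an object; FORCE is the grip in N (left out, the last holds). Time passes only in rows, so rows that do not move let the fingers close, or fill a call up. It gives the time, the measured TCP pose, the force, the opening and the grip force at its end, in the units of the state.
- bot.observe(): the state, without advancing time (a new reading comes with each control period).
- eyes.grab_frame(name): name is "side" or "top"; returns a dict with "pixels" (480x640x3 uint8, red, green, blue), "mtx" (3x3 intrinsics, pixels), "k1" (the pictures are not rectified: a ray, as slopes to the right and down, at radius r is drawn at 1 + k1 r^2 times it, then the intrinsics apply), "position" and "rotation" of the camera in the world. Camera axes: x right, y up, looking along -z (the intrinsics and any distortion apply to the point x, -y, -z); pixel columns grow to the right and rows downward; lengths in m; the calibration is good to about 2 mm. A picture is of the moment at which its call begins. There is no depth.
- bot.job_done(): hands the job in; it is judged then, once.
The state is a dict: "clock": time; "joint_positions": joint angles; "joint_vel": joint speeds; "tau": joint torques, N m; "tool_pos": TCP position; "tcp_rot": TCP orientation; "force": force on the tool from outside, world axes, zero at the start; "wrist_torque": the same for the moment, N m; "gripper_width": finger opening in m; "finger_force": force on a finger pad.
Only numpy, scipy, OpenCV 4.12 (cv2) and the standard library are available. Lean on these libraries where they do the work, as an engineer would, in place of code of your own. Each camera call takes 0.05 s, during which the arm holds its last target. There are 200 camera calls.

### The job

Hang the two washed dip baskets on the drying stand by the windows in their handles, bringing them on from the open end of the bar and letting them down into its throats: first the red one in the inner throat next to the post, then the blue one in the outer throat. Leave both hanging freely and still, and do not knock or shift the other things on the bench.

Things in the scene. Friction and masses are not known exactly. Their poses are not given: they have to be found in the camera images.
- red_basket_mid (a point): red dip basket, loose, 0.1 to 0.21 kg: open steel basket 56 x 56 x 45 mm high under a flat upright handle of red plastic, 163 mm tall in all. Point on its centre line half-way up, 81.5 mm above its underside; own z up along the handle, x square to the flat handle (through its window), y along its width; same after half a turn about z. Starts leaning 28 degrees in a rest, top towards the robot's side.
- blue_basket_mid (a point): blue dip basket, loose, 0.1 to 0.21 kg: open steel basket 56 x 56 x 45 mm high under a flat upright handle of blue plastic, 163 mm tall in all. Point on its centre line half-way up, 81.5 mm above its underside; own z up along the handle, x square to the flat handle (through its window), y along its width; same after half a turn about z. Starts leaning 28 degrees in a rest, top towards the robot's side.
- red_basket: the same red basket; origin at the centre of its underside, axes as above. The handle is 14 mm thick (x). Heights above the underside, along z: window from 73 to 121 mm, 24 mm wide (y), its top narrowing from 108 mm up to 9 mm wide at the top edge; solid gripping tab 42 mm wide (y) from 121 to 163 mm.
- blue_basket: the same blue basket; origin at the centre of its underside, axes as above. The handle is 14 mm thick (x). Heights above the underside, along z: window from 73 to 121 mm, 24 mm wide (y), its top narrowing from 108 mm up to 9 mm wide at the top edge; solid gripping tab 42 mm wide (y) from 121 to 163 mm.
- rest_a: slanted grey plastic rest, fixed, base 120 x 90 x 8 mm, in which the red basket starts; origin at the centre of its underside, z up. Its pocket round the lowest 38 mm of the basket leans 28 degrees, mouth towards the rest's own -x; the side under the basket reaches 82 mm along it. The basket comes out along its own leaning z axis (pull 60 mm or more).
- rest_b: slanted grey plastic rest, fixed, base 120 x 90 x 8 mm, in which the blue basket starts; origin at the centre of its underside, z up. Its pocket round the lowest 38 mm of the basket leans 28 degrees, mouth towards the rest's own -x; the side under the basket reaches 82 mm along it. The basket comes out along its own leaning z axis (pull 60 mm or more).
- stand: steel drying stand, fixed; origin under the centre of its round foot (100 mm), z up. Post 20 mm across, 194 mm tall; bar 8 mm thick running from it along own -y to a free upturned end 172 mm out. Bar centre line: level at 170 mm in two throats, 42 to 72 and 128 to 158 mm out from the post's axis; 18 mm higher at the hump between them, 20 mm higher at the end, 16 mm at the post.
- inner_throat (a point): middle of the inner throat, on the bar's centre line, 57 mm from the post's axis; axes as the stand (bar along y, open end towards -y).
- outer_throat (a point): middle of the outer throat, on the bar's centre line, 143 mm from the post's axis; axes as the stand.
- bar_tip (a point): centre of the black ball, 11 mm across, on the upturned free end of the bar, 20 mm higher than the throats.
- can: aerosol can standing loose between rests and stand, 67 mm across, 205 mm tall; origin at the centre of its underside. A bystander.
- jar: white tablet jar with blue lid, 65 mm across, 96 mm tall; origin at the centre of its underside. A bystander.
- group: black brew group half, 76 x 100 x 70 mm; origin at the centre of its underside. A bystander.
- pump: black solenoid pump, 53 x 134 x 50 mm, lying; origin at the centre of its underside. A bystander.
- grease: white grease tube with red cap, 42 x 122 x 28 mm, lying; origin at the centre of its underside. A bystander.
- pliers: blue-handled pliers, 55 x 170 x 13 mm, lying; origin at the centre of its underside. A bystander.

How it is judged:
On the way, in this order (a step that is already met when the one before it is completed fails the run):
1. the red basket hangs in the inner throat, let go (y of red_basket_mid in the frame of inner_throat between -0.02 and 0.02 m and x of red_basket_mid in the frame of inner_throat between -0.025 and 0.025 m and z of red_basket_mid in the frame of inner_throat between -0.045 and -0.025 m and angle between red_basket_mid's own z axis and vertical below 0.25 rad and contact force between red_basket and stand above 0.4 N and contact force between the fingers and red_basket below 0.1 N and linear speed of red_basket below 0.05 m/s), for 0.3 s.
2. the blue basket hangs in the outer throat, let go (y of blue_basket_mid in the frame of outer_throat between -0.02 and 0.02 m and x of blue_basket_mid in the frame of outer_throat between -0.025 and 0.025 m and z of blue_basket_mid in the frame of outer_throat between -0.045 and -0.025 m and angle between blue_basket_mid's own z axis and vertical below 0.25 rad and contact force between blue_basket and stand above 0.4 N and contact force between the fingers and blue_basket below 0.1 N and linear speed of blue_basket below 0.05 m/s), for 0.3 s.
At the end, for the whole second after the job is handed in: Red basket hanging in the inner throat, blue in the outer: each basket's middle within 20 mm of its throat along the bar, 25 mm across it, 25 to 45 mm below the bar's centre line, leaning under 0.25 rad, borne by the stand, let go, under 0.05 m/s (all of step 1 and all of step 2); the robot touches nothing.
It fails at once if a bystander (can, jar, brew group half, pump, grease tube, pliers) is shifted more than 25 mm or tipped over (distance of any of can, jar, group, pump, grease, pliers from where it was at the start of the episode above 0.025 m or angle between any of can, jar, group's own z axis and vertical above 0.5 rad).
It also fails if it takes over 72 s, if anything falls off the work surface, if the arm or the gripper's body presses on something with over 40 N, if the wrist force passes 120 N, or if a joint passes its speed limit or range.

## Working session

There is one attempt and no reset: what is moved stays moved. The work goes in short steps, Python scripts to look and compute and a shell command to move; the robot and the scene stay as the last step left them, time stands still between calls to the robot, and variables do not carry over. Pictures are saved under pics/ and viewed, at most 10 in all, crops included, and the job is handed in when it is done.

```bash
ls; mkdir -p pics
python3 - <<'E'
from cell import bot, eyes
import cv2
print(bot.observe(), bot.pinch_z)
for n in("side","top"):
    f=eyes.grab_frame(n); cv2.imwrite(f"pics/{n}0.png",f["pixels"][:,:,::-1])
    print(n,f["mtx"],f["k1"],f["position"],f["rotation"])
E
```

```text
pics
{'clock': 0.0, 'joint_positions': array([ 1.20597588e+00,  1.51002709e-01,  1.43803352e+00,  5.95085092e-06,
        1.55375828e+00, -1.33987053e-01]), 'joint_vel': array([ 4.19754592e-05,  5.42529644e-04,  1.88449886e-03, -1.23946354e-04,
        9.35359143e-04,  8.00804712e-04]), 'tau': array([-3.69770976e-03, -7.13067341e+01, -5.70853472e+01, -4.25638173e-04,
        9.32876137e-03, -2.96289090e-05]), 'tool_pos': array([0.13146592, 0.5594907 , 0.19956471]), 'tcp_rot': array([-1.51206702e-04,  1.15160654e-01,  9.93346698e-01, -5.81596963e-04]), 'force': array([ 0.69974506, -0.49089318,  0.60388862]), 'wrist_torque': array([-0.04710503, -0.01229016, -0.045556  ]), 'finger_force': 0.0, 'gripper_width': 0.08536999313587117} 0.0187
side [[468.00898217   0.         318.85294907]
 [  0.         468.00898217 244.27005996]
 [  0.           0.           1.        ]] -0.08478229246733886 [ 0.11057565 -0.9012236   0.74095088] [ 0.83921449  0.49157494 -0.12155508 -0.19823591]
top [[461.4548617    0.         313.62152011]
 [  0.         461.4548617  244.25742268]
 [  0.           0.           1.        ]] 0.0018903229047617452 [0.37923006 0.01650581 1.34307735] [-0.69596688 -0.06532681  0.06129523  0.71246432]
```

View pics/side0.png

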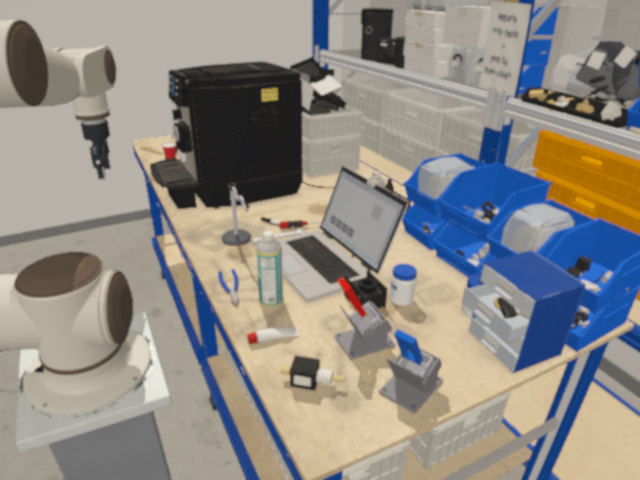

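View pics/top0.png

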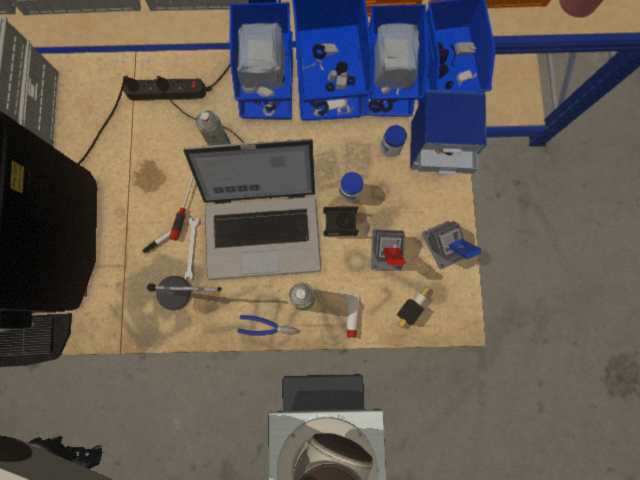

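The side view shows the stand's foot at (237,237), the can at (268,268), the red tab at (350,295) and the blue tab at (408,347). In the top view the foot is at (173,292), the bar tip at (220,290), the red tab at (394,257) and the blue tab at (463,247).

```bash
cat > h.py <<'E'
import numpy as np, cv2
from cell import bot, eyes
from scipy.spatial.transform import Rotation as R
def rot(q): return R.from_quat(np.r_[q[1:],q[0]])
def grab(n):
    f=eyes.grab_frame(n); f["n"]=n; return f
def ray(f,uv):
    d=np.array([f["k1"],0,0,0.])
    p=cv2.undistortPoints(np.array([[uv]],float),f["mtx"],d)[0,0]
    v=rot(f["rotation"]).apply([p[0],-p[1],-1]); return np.array(f["position"]),v/np.linalg.norm(v)
def plane(f,uv,z):
    o,v=ray(f,uv); return o+v*(z-o[2])/v[2]
def two(f,a,g,b):
    o,v=ray(f,a); p,w=ray(g,b)
    s=np.linalg.lstsq(np.c_[v,-w],p-o,rcond=None)[0]
    A,B=o+s[0]*v,p+s[1]*w; return (A+B)/2,np.linalg.norm(A-B)
def proj(f,X):
    c=rot(f["rotation"]).inv().apply(np.atleast_2d(X)-f["position"])
    p=np.c_[c[:,0],-c[:,1]]/-c[:,2:]; p*=1+f["k1"]*(p**2).sum(1,keepdims=True)
    return p@f["mtx"][:2,:2].T+f["mtx"][:2,2]
def mask(f,col,box):
    h=cv2.cvtColor(f["pixels"],cv2.COLOR_RGB2HSV).astype(int)
    m=(h[...,1]>150)&(h[...,2]>60)&(((h[...,0]<8)|(h[...,0]>172)) if col=="red" else (abs(h[...,0]-112)<10))
    x0,y0,x1,y1=box; k=np.zeros(m.shape,np.uint8); k[y0:y1,x0:x1]=m[y0:y1,x0:x1]; return k
def crop(f,b,s):
    x0,y0,x1,y1=b
    return cv2.resize(f["pixels"][y0:y1,x0:x1,::-1],None,fx=s,fy=s,interpolation=cv2.INTER_CUBIC)
def sheet(name,ims):
    out=np.zeros((600,800,3),np.uint8)
    for (x,y),i in ims: out[y:y+i.shape[0],x:x+i.shape[1]]=i[:600-y,:800-x]
    cv2.imwrite(name,out)
E
python3 - <<'E'
from h import *
S,T=grab("side"),grab("top")
sheet("pics/c1.png",[((0,0),crop(T,(140,270,230,315),4)),((400,0),crop(T,(365,215,485,275),3)),
 ((0,200),crop(S,(215,175,285,250),5)),((360,200),crop(S,(330,270,450,410),2.8))])
for c,bs,bt in(("red",(330,270,380,330),(370,235,420,275)),("blue",(390,325,430,365),(440,230,485,262))):
    for f,b in((S,bs),(T,bt)):
        k=mask(f,c,b); r=cv2.minAreaRect(cv2.findNonZero(k)); print(c,f["n"],k.sum(),np.round(cv2.boxPoints(r),1).tolist())
print("foot top",plane(T,(173.5,293),.005),"side",plane(S,(237,237.5),.005))
E
```

```text
red side 328 [[337.0, 279.79998779296875], [344.8999938964844, 275.1000061035156], [366.8999938964844, 312.79998779296875], [358.8999938964844, 317.3999938964844]]
red top 283 [[384.0, 248.0], [404.0, 248.0], [404.0, 264.0], [384.0, 264.0]]
blue side 449 [[394.5, 331.8999938964844], [409.70001220703125, 326.29998779296875], [422.29998779296875, 360.79998779296875], [407.20001220703125, 366.3999938964844]]
blue top 286 [[448.3999938964844, 248.1999969482422], [454.3999938964844, 236.1999969482422], [481.20001220703125, 249.60000610351562], [475.20001220703125, 261.6000061035156]]
foot top [0.4881288  0.43060327 0.005     ] side [0.49025542 0.43210082 0.005     ]
```

View pics/c1.png

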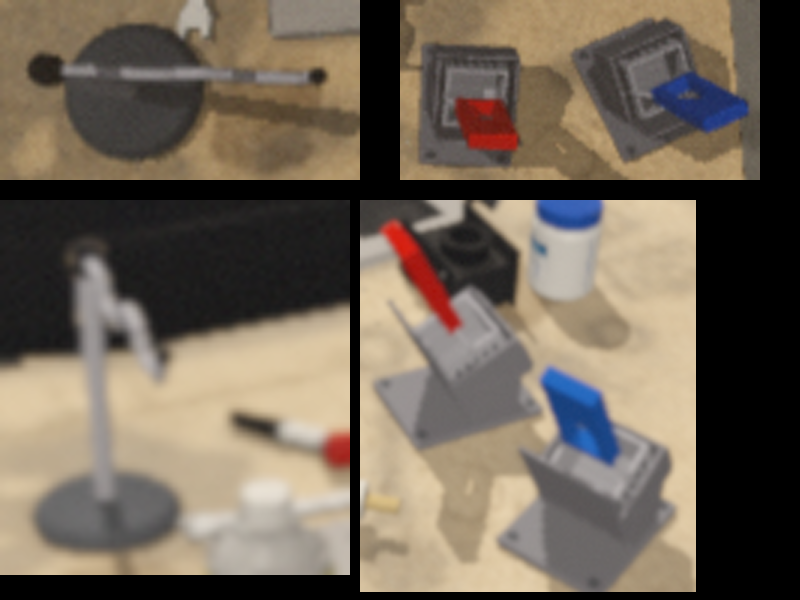

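The contact sheet puts the foot centre at (173.5,293), the ball at (219.5,288.8) in top and about (247.5,206.5) in side, and the post top at (151,287.5). Both tabs lean towards the robot, with their width parallel to the rest's y. I'll zoom in on the tabs and compute positions.

Run:
```python
from h import *
S,T=grab("side"),grab("top")
sheet("pics/c2.png",[((0,0),crop(T,(376,240,410,272),9)),((400,0),crop(T,(444,228,488,266),9)),
 ((0,300),crop(S,(330,270,372,325),5.4)),((250,300),crop(S,(388,320,428,370),6)),((500,350),crop(S,(235,195,260,215),10))])
print("ball",two(S,(247.5,206.5),T,(219.5,288.8)),plane(T,(219.5,288.8),.19),"post",plane(T,(151.2,287.5),.194),"foot",plane(T,(173.5,293),.008))
for n,c in(("A",[(371.7,268.3),(372,230),(404.5,231),(403.3,270)]),("B",[(422.7,235),(448.3,221.7),(441,268.3)])):
    P=np.array([plane(T,u,.008)[:2] for u in c]); print(n,P.round(3).tolist(),np.linalg.norm(np.diff(P,axis=0),axis=1).round(3))
print("can",plane(T,(301.5,295.5),.2))
```

```text
ball (array([0.47982705, 0.2585675 , 0.19097856]), np.float64(0.0019667014530148005)) [0.48085529 0.25848977 0.19      ] post [0.48774891 0.42827423 0.194     ] foot [0.48788465 0.42967486 0.008     ]
A [[0.546, -0.146], [0.66, -0.152], [0.655, -0.248], [0.539, -0.237]] [0.114 0.096 0.116]
B [[0.641, -0.3], [0.68, -0.379], [0.541, -0.347]] [0.087 0.142]
can [0.45870047 0.05350864 0.2       ]
```

View pics/c2.png

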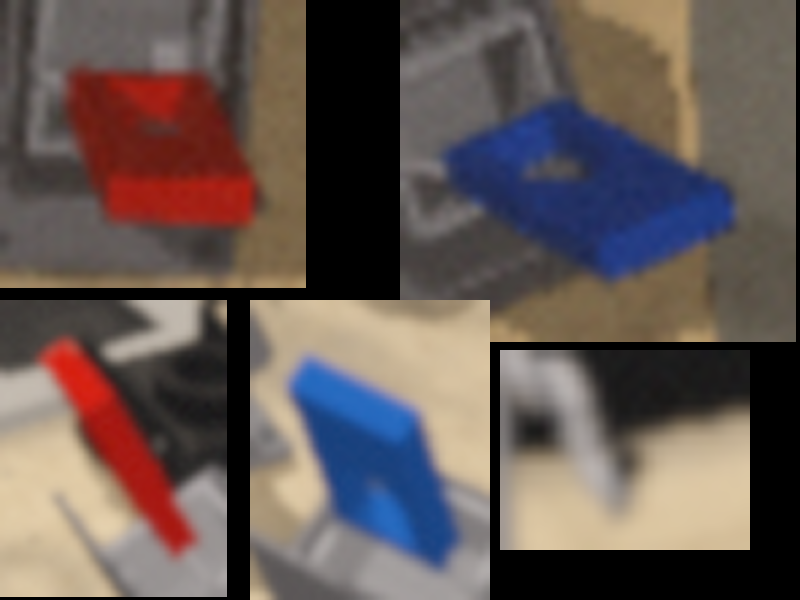

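Here the tabs' top end faces are clear in both views. Red's centre is about (395.6,261.7) in top and (344.2,283.7) in side. Blue's is about (473.2,253.1) in top and (405.1,335.9) in side.

```bash
cat > plan.py <<'E'
from h import *
S,T=grab("side"),grab("top")
def uT(x,y,ox,oy,sx): return ((x-sx+.5)/9-.5+ox,(y+.5)/9-.5+oy)
tcp=rot(bot.observe()["tcp_rot"])
for n,a,b,e,o in(("red",(344.2,283.7),(395.6,261.7),[(107,178),(252,176),(257,222),(108,220)],(376,240,0)),
             ("blue",(405.1,335.9),(473.2,253.1),[(600,240),(722,190),(735,212),(612,278)],(444,228,400))):
    P,err=two(S,a,T,b)
    E=np.array([plane(T,uT(*p,*o),P[2]) for p in e]); w=(E[1]-E[0]+E[2]-E[3])/2
    yaw=np.arctan2(w[1],w[0])+np.pi/2   # rest x heading
    ax=np.array([-np.sin(np.radians(28))*np.cos(yaw),-np.sin(np.radians(28))*np.sin(yaw),np.cos(np.radians(28))])
    print(n,"top",P.round(4),"err",err.round(4),"width",np.linalg.norm(w).round(3),"yaw",np.degrees(yaw).round(1),"bottom",(P-.163*ax).round(4))
    y=np.array([-np.sin(yaw),np.cos(yaw),0]); z=-ax
    G=R.from_matrix(np.c_[np.cross(y,z),y,z])
    print("  tcp goal",(P-.043*ax).round(4),"pre +60",(P+.04*ax).round(4),"ax",ax.round(3),"q",G.as_quat().round(3),"turn from now",(G*tcp.inv()).as_rotvec().round(3), "euler zyx", (G*tcp.inv()).as_euler("ZYX").round(3))
E
python3 plan.py
```

```text
red top [ 0.5398 -0.1862  0.181 ] err 0.0003 width 0.041 yaw -1.4 bottom [ 0.6163 -0.188   0.037 ]
  tcp goal [ 0.56   -0.1867  0.143 ] pre +60 [ 0.521  -0.1858  0.2163] ax [-0.469  0.011  0.883] q [ 0.012  0.97  -0.003  0.242] turn from now [-0.062 -0.486  0.203] euler zyx [ 0.236 -0.475 -0.121]
blue top [ 0.5567 -0.3842  0.1805] err 0.0016 width 0.039 yaw 23.7 bottom [ 0.6267 -0.3535  0.0366]
  tcp goal [ 0.5751 -0.3761  0.1425] pre +60 [ 0.5395 -0.3917  0.2158] ax [-0.43  -0.189  0.883] q [-0.199  0.95   0.05   0.237] turn from now [ 0.045 -0.495  0.631] euler zyx [ 0.673 -0.475 -0.121]
```

```bash
python3 -m jog '[[[0,0,0],[16,-28,17.5],-1],[[0,0,0],[16,-28,17.5],-1],[[0,0,0],[16,-28,17.5],-1],[[0,0,0],[16,-28,17.5],-1],[[0,0,0],[16,-28,17.5],-1],[[0,0,0],[16,-28,17.5],-1],[[0,0,0],[16,-28,17.5],-1],[[0,0,0],[16,-28,17.5],-1]]' 60
python3 -m jog '[[[-0.008,-0.061,0.025],[16,-32,0],-1],[[-0.008,-0.061,0.025],[16,-32,0],-1],[[-0.008,-0.061,0.025],[16,-32,0],-1],[[-0.008,-0.061,0.025],[16,-32,0],-1],[[-0.008,-0.061,0.025],[16,-32,0],-1],[[-0.008,-0.061,0.025],[16,-32,0],-1],[[-0.008,-0.061,0.025],[16,-32,0],-1],[[-0.008,-0.061,0.025],[16,-32,0],-1]]'
python3 -m jog '[[[0,0,0],[16,-33,0],-1],[[0,0,0],[16,-33,0],-1],[[0,0,0],[16,-33,0],-1],[[0,0,0],[16,-33,0],-1],[[0,0,0],[16,-33,0],-1],[[0,0,0],[16,-33,0],-1],[[0,0,0],[16,-33,0],-1],[[0,0,0],[16,-33,0],-1]]'
python3 plan.py | grep -A1 red; python3 -c "
from cell import bot;print(bot.observe()['joint_positions'].round(2))"
```

```text
clock: 1.07
tool_pos: [0.2598, 0.3342, 0.3412]
tcp_rot: [0.0, 0.115, 0.993, 0.0]
force: [0.8, 0.6, 0.3]
gripper_width: 0.0853
finger_force: 0.0
clock: 1.73
tool_pos: [0.383, 0.0886, 0.3405]
tcp_rot: [0.236, 0.016, 0.972, -0.003]
force: [2.0, -0.3, 0.8]
gripper_width: 0.0856
finger_force: 0.0
clock: 2.4
tool_pos: [0.5041, -0.1604, 0.3399]
tcp_rot: [0.233, 0.017, 0.972, -0.003]
force: [0.4, 0.9, 0.2]
gripper_width: 0.0858
finger_force: 0.0
red top [ 0.5398 -0.1862  0.181 ] err 0.0003 width 0.041 yaw -1.4 bottom [ 0.6163 -0.188   0.037 ]
  tcp goal [ 0.56   -0.1867  0.143 ] pre +60 [ 0.521  -0.1858  0.2163] ax [-0.469  0.011  0.883] q [ 0.012  0.97  -0.003  0.242] turn from now [-0.005 -0.022  0.014] euler zyx [ 0.014 -0.022 -0.005]
[-0.63 -0.28  1.64  0.26  1.39 -2.16]
```

```bash
python3 -m jog '[[[-0.001,-0.004,0.002],[0,0,-18],-1],[[-0.001,-0.004,0.002],[0,0,-18],-1],[[-0.001,-0.004,0.002],[0,0,-18],-1],[[-0.001,-0.004,0.002],[0,0,-18],-1],[[-0.001,-0.004,0.002],[0,0,-18],-1],[[0,0,0],[0,0,-18],-1],[[0,0,0],[0,0,0],-1],[[0,0,0],[0,0,0],-1]]'
python3 plan.py | grep -A1 red
python3 - <<'E'
from h import *
S,T=grab("side"),grab("top")
sheet("pics/c3.png",[((0,0),crop(T,(360,210,490,290),3)),((400,0),crop(S,(290,200,430,400),2.8))])
E
```

```text
clock: 3.17
tool_pos: [0.5037, -0.1578, 0.2318]
tcp_rot: [0.242, 0.011, 0.97, -0.003]
force: [0.0, 0.1, 0.9]
gripper_width: 0.0857
finger_force: 0.0
red top [ 0.5398 -0.1862  0.181 ] err 0.0003 width 0.041 yaw -1.4 bottom [ 0.6163 -0.188   0.037 ]
  tcp goal [ 0.56   -0.1867  0.143 ] pre +60 [ 0.521  -0.1858  0.2163] ax [-0.469  0.011  0.883] q [ 0.012  0.97  -0.003  0.242] turn from now [ 0.002  0.002 -0.   ] euler zyx [-0.     0.002  0.002]
```

View pics/c3.png

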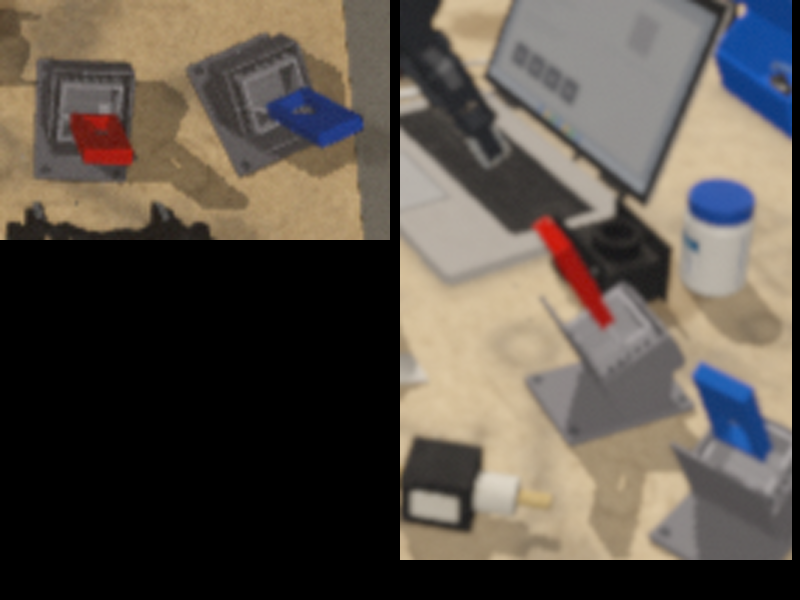

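The picture shows both fingers near top-view (373,279) and (413,279), well clear of the tab. I'll centre on it and check the fingertip projection.

```bash
python3 -m jog '[[[0,0,0],[4.3,-7,-4],-1],[[0,0,0],[4.3,-7,-4],-1],[[0,0,0],[4.3,-7,-4],-1],[[0,0,0],[4.3,-7,-4],-1],[[0,0,0],[0,0,0],-1],[[0,0,0],[0,0,0],-1],[[0,0,0],[0,0,0],-1],[[0,0,0],[0,0,0],-1]]'
python3 - <<'E'
from h import *
S,T=grab("side"),grab("top")
o=bot.observe(); r=rot(o["tcp_rot"]); 
for s in(-1,1):
    X=o["tool_pos"]+r.apply([0,s*.0425,-.013]); print(X.round(4),proj(T,X),proj(S,X))
sheet("pics/c4.png",[((0,0),crop(T,(365,235,425,290),6)),((400,0),crop(S,(310,220,380,320),5.6))])
E
```

```text
clock: 4.03
tool_pos: [0.521, -0.186, 0.2159]
tcp_rot: [0.242, 0.011, 0.97, -0.004]
force: [-0.2, 0.2, -0.4]
gripper_width: 0.0854
finger_force: 0.0
[ 0.514  -0.2283  0.2276] [[416.71419225 269.17829464]] [[344.27475519 278.05987044]]
[ 0.5159 -0.1433  0.2275] [[381.66132799 269.19314928]] [[325.44859659 258.26882931]]
```

View pics/c4.png

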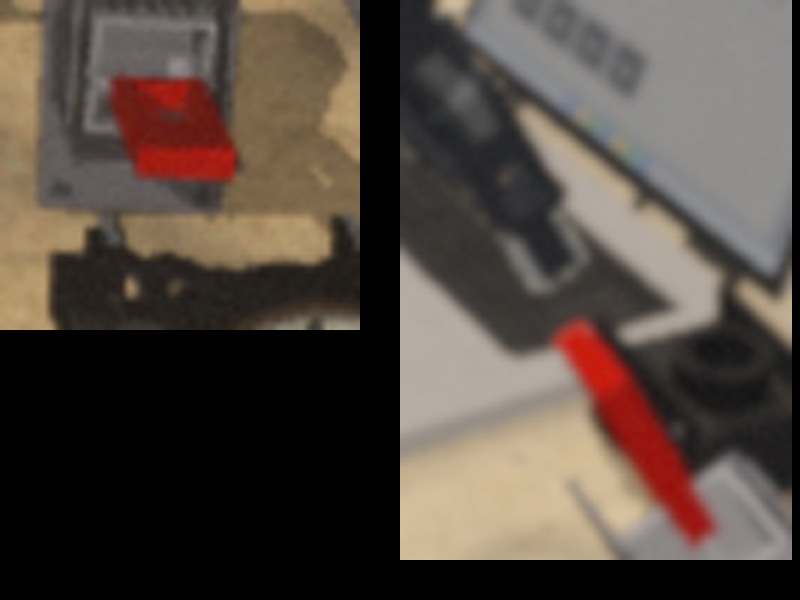

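The pads straddle the tab: the left one is near (383,273) and the right one near (422,273), with the tab at 388–404. I'll descend along the handle axis, then close and use the lateral force to check centring.

```bash
python3 -m jog '[[[0,0,0],[4.9,-0.1,-9.1],-1],[[0,0,0],[4.9,-0.1,-9.1],-1],[[0,0,0],[4.9,-0.1,-9.1],-1],[[0,0,0],[4.9,-0.1,-9.1],-1],[[0,0,0],[4.9,-0.1,-9.1],-1],[[0,0,0],[4.9,-0.1,-9.1],-1],[[0,0,0],[4.9,-0.1,-9.1],-1],[[0,0,0],[4.9,-0.1,-9.1],-1]]'
python3 -m jog '[[[0,0,0],[0,0,0],-0.4],[[0,0,0],[0,0,0],-0.3],[[0,0,0],[0,0,0],-0.2],[[0,0,0],[0,0,0],-0.1],[[0,0,0],[0,0,0],-0.1],[[0,0,0],[0,0,0],-0.1],[[0,0,0],[0,0,0],-0.1],[[0,0,0],[0,0,0],-0.1]]' 30
python3 - <<'E'
from h import *
S,T=grab("side"),grab("top")
sheet("pics/c5.png",[((0,0),crop(T,(365,215,425,290),6)),((400,0),crop(S,(310,220,380,320),5.6))])
E
```

```text
clock: 4.8
tool_pos: [0.5607, -0.1869, 0.1418]
tcp_rot: [0.242, 0.011, 0.97, -0.003]
force: [-0.2, -0.0, -0.3]
gripper_width: 0.0857
finger_force: 0.0
clock: 5.47
tool_pos: [0.5603, -0.187, 0.1432]
tcp_rot: [0.243, 0.011, 0.97, -0.004]
force: [0.9, 0.0, -1.6]
gripper_width: 0.0469
finger_force: 0.0
```

View pics/c5.png

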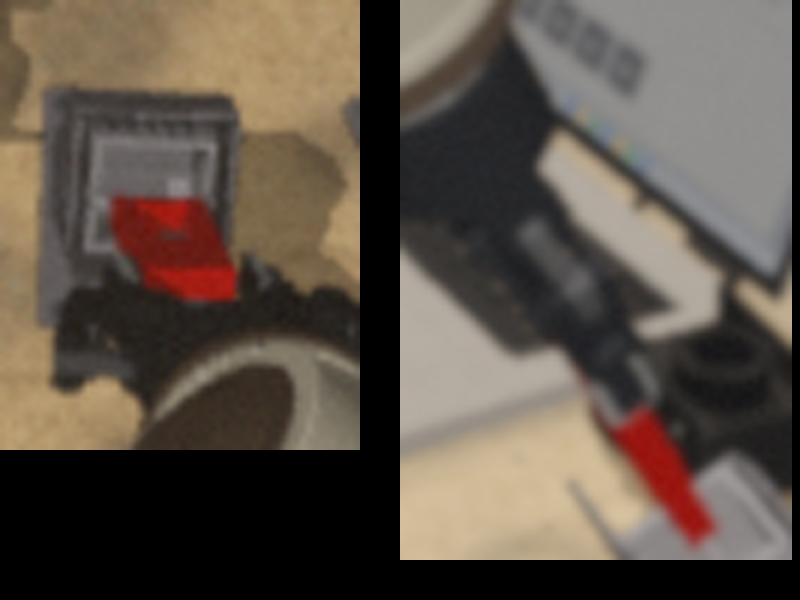

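At 47 mm opening the fingers straddle the tab with no contact: the side view shows the pad tip at about (349,294) on the handle's side. Closing now.

```bash
python3 -m jog '[[[0,0,0],[0,0,0],0.1],[[0,0,0],[0,0,0],0.1],[[0,0,0],[0,0,0],0.3],[[0,0,0],[0,0,0],0.5],[[0,0,0],[0,0,0],1],[[0,0,0],[0,0,0],1],[[0,0,0],[0,0,0],1],[[0,0,0],[0,0,0],1]]' 60
python3 -c "
from cell import bot;o=bot.observe();print(o['force'],o['wrist_torque'])"
```

```text
clock: 6.23
tool_pos: [0.5604, -0.187, 0.1437]
tcp_rot: [0.243, 0.011, 0.97, -0.004]
force: [-6.5, 0.9, 8.7]
gripper_width: 0.0401
finger_force: 59.8
[-6.51998534  0.934526    8.71073288] [0.27719151 0.47662804 0.02616199]
```

```bash
python3 -m jog '[[[0,0,0],[-4.7,0.1,8.8],1],[[0,0,0],[-4.7,0.1,8.8],1],[[0,0,0],[-4.7,0.1,8.8],1],[[0,0,0],[-4.7,0.1,8.8],1],[[0,0,0],[-4.7,0.1,8.8],1],[[0,0,0],[-4.7,0.1,8.8],1],[[0,0,0],[-4.7,0.1,8.8],1],[[0,0,0],[-4.7,0.1,8.8],1]]'
python3 - <<'E'
from h import *
o=bot.observe(); print(o['force'],o['wrist_torque'],o['joint_positions'].round(2))
B=np.array([.4800,.2585]);F=np.array([.4879,.4300]); d=B-F; L=np.hypot(*d); d/=L
th=np.arctan2(-d[0],d[1]) ; print("len",L,"stand yaw",np.arctan2(d[0],-d[1]))
print("inner",F+d*.057,"outer",F+d*.143)
# goal: tool y along stand x(-ve?) options
yaw=np.arctan2(d[0],-d[1]); 
for s in(0,np.pi):
    y=np.array([np.cos(yaw+s),np.sin(yaw+s),0]); z=np.array([0,0,-1.])
    G=R.from_matrix(np.c_[np.cross(y,z),y,z]); D=G*rot(o["tcp_rot"]).inv()
    print(s,D.as_rotvec().round(3))
E
```

```text
clock: 6.9
tool_pos: [0.5222, -0.1862, 0.2144]
tcp_rot: [0.242, 0.011, 0.97, -0.004]
force: [0.4, 0.3, -1.8]
gripper_width: 0.0398
finger_force: 61.4
[ 0.40858899  0.30915802 -1.75362759] [ 0.0138317   0.24700247 -0.06239143] [-0.67 -0.22  1.85  0.32  1.13 -2.29]
len 0.1716818569331075 stand yaw -0.046031600116726926
inner [0.48527713 0.37306038] outer [0.48131981 0.28715148]
0 [ 0.4    0.37  -1.559]
3.141592653589793 [-0.368  0.397  1.514]
```

```bash
python3 -m jog '[[[0.025,0.023,-0.097],[-3,6,20],1],[[0.025,0.023,-0.097],[-3,6,20],1],[[0.025,0.023,-0.097],[-3,6,20],1],[[0.025,0.023,-0.097],[-3,6,20],1],[[0.025,0.023,-0.097],[-3,6,20],1],[[0.025,0.023,-0.097],[-3,6,20],1],[[0.025,0.023,-0.097],[-3,6,20],1],[[0.025,0.023,-0.097],[-3,6,20],1]]'
python3 -m jog '[[[0.025,0.023,-0.097],[-2.5,30,0],1],[[0.025,0.023,-0.097],[-2.5,38,0],1],[[0.025,0.023,-0.097],[-2.5,38,0],1],[[0.025,0.023,-0.097],[-2.5,38,0],1],[[0.025,0.023,-0.097],[-2.5,38,0],1],[[0.025,0.023,-0.097],[-2.5,38,0],1],[[0.025,0.023,-0.097],[-2.5,38,0],1],[[0.025,0.023,-0.097],[-2.5,38,0],1]]'
python3 -m jog '[[[0,0,0],[0,0,0],1],[[0,0,0],[0,0,0],1],[[0,0,0],[0,0,0],1],[[0,0,0],[0,0,0],1],[[0,0,0],[0,0,0],1],[[0,0,0],[0,0,0],1],[[0,0,0],[0,0,0],1],[[0,0,0],[0,0,0],1]]'
cat > st.py <<'E'
from h import *
o=bot.observe(); yaw=-.046
G=R.from_matrix(np.c_[np.cross([np.cos(yaw),np.sin(yaw),0],[0,0,-1]),[np.cos(yaw),np.sin(yaw),0],[0,0,-1]])
p=o["tool_pos"]; print("pos",p.round(4),"turn",(G*rot(o["tcp_rot"]).inv()).as_rotvec().round(3),"q",o["joint_positions"].round(2),"f",o["force"].round(1))
F=np.array([.4879,.43]); d=np.array([-.046,-.999])
v=p[:2]-F; print("along from post",(v@d).round(4),"across(+x)",(v@[.999,-.046]).round(4))
E
python3 st.py
```

```text
clock: 7.57
tool_pos: [0.4979, -0.1377, 0.375]
tcp_rot: [0.133, 0.402, 0.906, -0.002]
force: [0.7, 0.2, -2.0]
gripper_width: 0.0398
finger_force: 61.5
clock: 8.23
tool_pos: [0.478, 0.1584, 0.3739]
tcp_rot: [0.001, 0.722, 0.692, 0.001]
force: [0.9, -0.9, -1.4]
gripper_width: 0.0401
finger_force: 61.5
clock: 8.9
tool_pos: [0.4788, 0.1562, 0.3734]
tcp_rot: [0.002, 0.72, 0.694, 0.001]
force: [-0.5, -0.1, -1.8]
gripper_width: 0.0397
finger_force: 61.5
pos [0.4788 0.1562 0.3734] turn [ 0.001  0.005 -0.009] q [ 0.16 -0.    1.25 -0.    1.88  0.2 ] f [-0.5 -0.1 -1.8]
along from post 0.2739 across(+x) 0.0035
```

```bash
python3 -m jog '[[[0,0.001,-0.001],[-0.3,2.5,-21],1],[[0,0.001,-0.001],[-0.3,2.5,-21],1],[[0,0.001,-0.001],[-0.3,2.5,-21],1],[[0,0.001,-0.001],[-0.3,2.5,-21],1],[[0,0.001,-0.001],[-0.3,2.5,-21],1],[[0,0,-0.001],[-0.3,2.5,-21],1],[[0,0,-0.001],[-0.3,2.5,-21],1],[[0,0,-0.001],[-0.3,2.5,-21],1]]'
python3 -m jog '[[[0,0,0],[0,0,0],1],[[0,0,0],[0,0,0],1],[[0,0,0],[0,0,0],1],[[0,0,0],[0,0,0],1],[[0,0,0],[0,0,0],1],[[0,0,0],[0,0,0],1],[[0,0,0],[0,0,0],1],[[0,0,0],[0,0,0],1]]'
python3 st.py
python3 - <<'E'
from h import *
S,T=grab("side"),grab("top")
o=bot.observe(); p=o["tool_pos"]
print("under",proj(S,p-[0,0,.120]),"window mid",proj(S,p-[0,0,.023]),"ball",proj(S,[.480,.2585,.19]),proj(T,[.48,.2585,.19]))
sheet("pics/c6.png",[((0,0),crop(T,(140,250,270,320),3)),((400,0),crop(S,(200,150,310,290),3.6))])
E
```

```text
clock: 9.57
tool_pos: [0.4763, 0.1766, 0.2044]
tcp_rot: [0.0, 0.723, 0.691, -0.001]
force: [-0.1, -0.2, -1.8]
gripper_width: 0.0402
finger_force: 61.5
clock: 10.23
tool_pos: [0.4765, 0.1766, 0.2056]
tcp_rot: [0.0, 0.723, 0.691, -0.001]
force: [0.5, -0.1, -1.9]
gripper_width: 0.0398
finger_force: 61.6
pos [0.4765 0.1766 0.2056] turn [ 0.001 -0.    -0.001] q [ 0.2   0.01  1.58 -0.    1.55  0.25] f [ 0.5 -0.1 -1.9]
along from post 0.2537 across(+x) 0.0003
under [[258.89723556 252.24895222]] window mid [[256.98705651 221.0210609 ]] ball [[247.93779968 206.78401581]] [[219.49120934 289.14263619]]
```

View pics/c6.png

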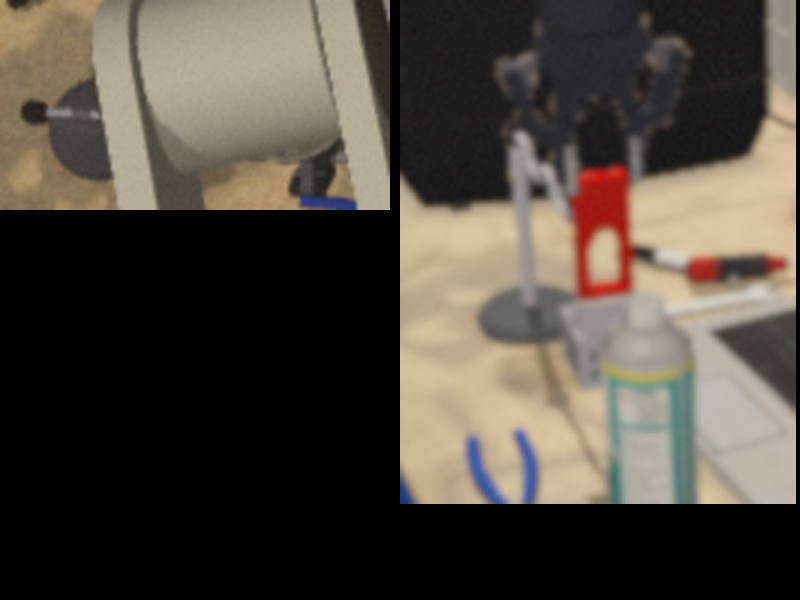

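The side view shows the red handle upright, its window centre at (256.7,221.7) against a predicted (257.0,221.0), so the held pose is as planned. The ball is at (248,207). I'll slide it onto the bar.

```bash
python3 -m jog '[[[0,0,0],[0.4,8,0],1],[[0,0,0],[0.4,8,0],1],[[0,0,0],[0.4,8,0],1],[[0,0,0],[0.4,8,0],1],[[0,0,0],[0.4,8,0],1],[[0,0,0],[0.4,8,0],1],[[0,0,0],[0.3,8,0],1],[[0,0,0],[0.3,8,0],1]]'
python3 -m jog '[[[0,0,0],[0.4,8,0],1],[[0,0,0],[0.4,8,0],1],[[0,0,0],[0.4,8,0],1],[[0,0,0],[0.4,8,0],1],[[0,0,0],[0.4,8,0],1],[[0,0,0],[0.4,8,0],1],[[0,0,0],[0.3,8,0],1],[[0,0,0],[0.3,8,0],1]]'
python3 st.py
```

```text
clock: 11.0
tool_pos: [0.4794, 0.2415, 0.2053]
tcp_rot: [0.0, 0.723, 0.691, -0.001]
force: [0.1, -0.0, -1.0]
gripper_width: 0.0399
finger_force: 61.6
clock: 11.67
tool_pos: [0.4824, 0.3054, 0.2053]
tcp_rot: [0.0, 0.723, 0.691, -0.001]
force: [0.2, -0.5, -1.6]
gripper_width: 0.04
finger_force: 61.6
pos [0.4824 0.3054 0.2053] turn [ 0.001 -0.001 -0.001] q [ 0.43  0.14  1.44 -0.    1.56  0.47] f [ 0.2 -0.5 -1.6]
along from post 0.1247 across(+x) 0.0003
```

No contact, and the ball is passed. Next I go to the inner throat and lower.

```bash
python3 -m jog '[[[0,0,0],[0.4,8.5,0],1],[[0,0,0],[0.4,8.5,0],1],[[0,0,0],[0.4,8.5,0],1],[[0,0,0],[0.4,8.5,0],1],[[0,0,0],[0.4,8.5,0],1],[[0,0,0],[0.4,8.5,0],1],[[0,0,0],[0.4,8.5,0],1],[[0,0,0],[0.4,8.2,0],1]]'
python3 -m jog '[[[0,0,0],[0,0,-4],1],[[0,0,0],[0,0,-4],1],[[0,0,0],[0,0,-4],1],[[0,0,0],[0,0,-4],1],[[0,0,0],[0,0,-4],1],[[0,0,0],[0,0,-4],1],[[0,0,0],[0,0,-3],1],[[0,0,0],[0,0,0],1]]'
python3 st.py
```

```text
clock: 12.33
tool_pos: [0.4856, 0.3732, 0.2053]
tcp_rot: [0.0, 0.723, 0.691, -0.001]
force: [-0.1, -0.5, -2.1]
gripper_width: 0.0397
finger_force: 61.6
clock: 13.0
tool_pos: [0.4855, 0.372, 0.1776]
tcp_rot: [0.0, 0.723, 0.691, -0.001]
force: [-0.1, -0.2, -1.6]
gripper_width: 0.0397
finger_force: 61.5
pos [0.4855 0.372  0.1776] turn [ 0.002 -0.001 -0.001] q [ 0.53  0.24  1.38 -0.    1.53  0.57] f [-0.1 -0.2 -1.6]
along from post 0.058 across(+x) 0.0002
```

Continue down in 1 mm steps until the weight transfers.

```bash
python3 -m jog '[[[0,0,0],[0,0,-1],1],[[0,0,0],[0,0,-1],1],[[0,0,0],[0,0,-1],1],[[0,0,0],[0,0,-1],1],[[0,0,0],[0,0,0],1],[[0,0,0],[0,0,0],1],[[0,0,0],[0,0,0],1],[[0,0,0],[0,0,0],1]]'
python3 st.py
```

```text
clock: 13.67
tool_pos: [0.4856, 0.3723, 0.1744]
tcp_rot: [0.0, 0.723, 0.691, -0.001]
force: [-0.2, -0.6, -2.4]
gripper_width: 0.04
finger_force: 61.6
pos [0.4856 0.3723 0.1744] turn [ 0.001 -0.001 -0.001] q [ 0.53  0.24  1.39 -0.    1.52  0.57] f [-0.2 -0.6 -2.4]
along from post 0.0577 across(+x) 0.0004
```

```bash
python3 -m jog '[[[0,0,0],[0,0,-1],1],[[0,0,0],[0,0,-1],1],[[0,0,0],[0,0,0],1],[[0,0,0],[0,0,0],1],[[0,0,0],[0,0,0],1],[[0,0,0],[0,0,0],1],[[0,0,0],[0,0,0],1],[[0,0,0],[0,0,0],1]]'
python3 st.py
python3 -m jog '[[[0,0,0],[0,0,-1],1],[[0,0,0],[0,0,-1],1],[[0,0,0],[0,0,0],1],[[0,0,0],[0,0,0],1],[[0,0,0],[0,0,0],1],[[0,0,0],[0,0,0],1],[[0,0,0],[0,0,0],1],[[0,0,0],[0,0,0],1]]'
python3 st.py
```

```text
clock: 14.33
tool_pos: [0.4858, 0.3726, 0.1739]
tcp_rot: [0.0, 0.723, 0.691, 0.0]
force: [-3.6, -0.4, 12.4]
gripper_width: 0.0399
finger_force: 63.1
pos [0.4858 0.3726 0.1739] turn [ 0.     0.001 -0.001] q [ 0.53  0.24  1.39 -0.    1.52  0.57] f [-3.6 -0.4 12.4]
along from post 0.0574 across(+x) 0.0006
clock: 15.0
tool_pos: [0.486, 0.373, 0.1736]
tcp_rot: [0.0, 0.723, 0.691, 0.001]
force: [-8.4, -1.2, 27.8]
gripper_width: 0.04
finger_force: 64.7
pos [0.486  0.373  0.1736] turn [-0.001  0.003 -0.002] q [ 0.53  0.24  1.39 -0.    1.51  0.57] f [-8.4 -1.2 27.8]
along from post 0.057 across(+x) 0.0007
```

Seated: the bar bears at TCP z ≈ 0.174. I'll ease off, open gently and look.

```bash
python3 -m jog '[[[0,0,0],[0,0,1],1],[[0,0,0],[0,0,1],1],[[0,0,0],[0,0,0],0.1],[[0,0,0],[0,0,0],0],[[0,0,0],[0,0,0],-0.1],[[0,0,0],[0,0,0],-0.15],[[0,0,0],[0,0,0],-0.2],[[0,0,0],[0,0,0],-0.25]]' 30
python3 -m jog '[[[0,0,0],[0,0,0],-0.4],[[0,0,0],[0,0,0],-0.5],[[0,0,0],[0,0,0],-0.5],[[0,0,0],[0,0,8],-0.5],[[0,0,0],[0,0,12],-0.5],[[0,0,0],[0,0,20],-0.5],[[0,0,0],[0,0,25],-0.5],[[0,0,0],[0,0,25],-0.5]]'
python3 st.py
python3 - <<'E'
from h import *
S,T=grab("side"),grab("top")
sheet("pics/c7.png",[((0,0),crop(T,(140,250,270,320),3)),((400,0),crop(S,(200,150,310,290),3.6))])
for z in(.045,.09,.216): print(z,proj(S,[.4853,.373,.0+z]))
E
```

```text
clock: 15.67
tool_pos: [0.4856, 0.3723, 0.1722]
tcp_rot: [0.0, 0.723, 0.691, -0.001]
force: [0.3, -0.9, -0.3]
gripper_width: 0.0535
finger_force: 0.0
clock: 16.33
tool_pos: [0.4854, 0.3722, 0.2645]
tcp_rot: [0.0, 0.723, 0.691, -0.001]
force: [0.8, -0.4, -0.1]
gripper_width: 0.0639
finger_force: 0.0
pos [0.4854 0.3722 0.2645] turn [ 0.001 -0.    -0.001] q [ 0.53  0.22  1.23 -0.    1.69  0.57] f [ 0.8 -0.4 -0.1]
along from post 0.0579 across(+x) 0.0002
0.045 [[240.41266711 234.66970673]]
0.09 [[239.38144584 221.93394662]]
0.216 [[236.38633424 184.22314701]]
```

View pics/c7.png

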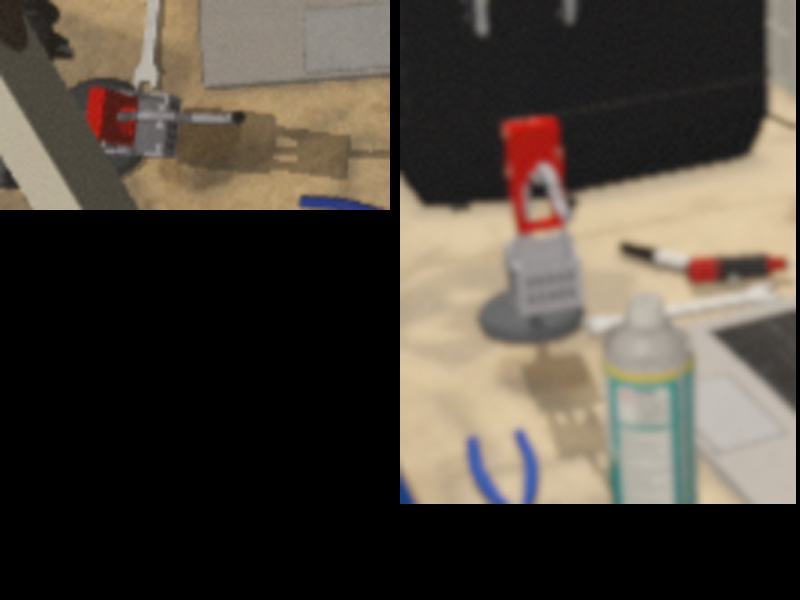

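The red basket hangs in the inner throat: its tab top is at about (237,184) in side, as predicted, and it is let go. Next the blue one. I'll compute the turn.

```bash
cat > bl.py <<'E'
from h import *
o=bot.observe(); yw=np.radians(25); c,s=np.cos(np.radians(28)),np.sin(np.radians(28))
ax=np.array([-s*np.cos(yw),-s*np.sin(yw),c]); y=np.array([np.sin(yw),-np.cos(yw),0])
G=R.from_matrix(np.c_[np.cross(y,-ax),y,-ax]); P=np.array([.5567,-.3842,.1805])
print("ax",ax.round(3),"turn",(G*rot(o["tcp_rot"]).inv()).as_rotvec().round(3),"to pre",((P+.05*ax-o["tool_pos"])*1e3).round(1),"to goal",((P-.055*ax-o["tool_pos"])*1e3).round(1),"q",o["joint_positions"].round(2),o["force"].round(1),o["gripper_width"])
E
python3 bl.py
```

```text
ax [-0.425 -0.198  0.883] turn [ 0.427 -0.279 -1.066] to pre [  48.8 -767.   -43.4] to goal [  93.5 -746.2 -136.1] q [ 0.53  0.21  1.23 -0.    1.69  0.57] [-0.  -0.1 -0.6] 0.06384402471860096
```

```bash
python3 -m jog '[[[0,0,0],[2,-25,12],-0.6],[[0,0,0],[2,-25,12],-0.8],[[0,0,0],[2,-25,12],-1],[[0,0,0],[2,-25,12],-1],[[0,0,0],[2,-25,12],-1],[[0,0,0],[2,-25,12],-1],[[0,0,0],[2,-25,12],-1],[[0,0,0],[2,-25,12],-1]]' 60
python3 -m jog '[[[0.027,-0.017,-0.067],[2,-33,0],-1],[[0.027,-0.017,-0.067],[2,-33,0],-1],[[0.027,-0.017,-0.067],[2,-33,0],-1],[[0.027,-0.017,-0.067],[2,-33,0],-1],[[0.027,-0.017,-0.067],[2,-33,0],-1],[[0.027,-0.017,-0.067],[2,-33,0],-1],[[0.027,-0.017,-0.067],[2,-33,0],-1],[[0.027,-0.017,-0.067],[2,-33,0],-1]]'
python3 -m jog '[[[0.027,-0.017,-0.067],[2,-33,-3],-1],[[0.027,-0.017,-0.067],[2,-33,-3],-1],[[0.027,-0.017,-0.067],[2,-33,-3],-1],[[0.027,-0.017,-0.067],[2,-33,-3],-1],[[0.027,-0.017,-0.067],[2,-33,-3],-1],[[0.027,-0.017,-0.067],[2,-33,-3],-1],[[0.027,-0.017,-0.067],[2,-33,-3],-1],[[0.027,-0.017,-0.067],[2,-33,-3],-1]]'
python3 -m jog '[[[0,0,0],[0,0,0],-1],[[0,0,0],[0,0,0],-1],[[0,0,0],[0,0,0],-1],[[0,0,0],[0,0,0],-1],[[0,0,0],[0,0,0],-1],[[0,0,0],[0,0,0],-1],[[0,0,0],[0,0,0],-1],[[0,0,0],[0,0,0],-1]]'
python3 bl.py
```

```text
clock: 17.1
tool_pos: [0.5013, 0.1711, 0.3598]
tcp_rot: [0.001, 0.723, 0.691, -0.0]
force: [-0.1, 0.2, -0.2]
gripper_width: 0.0857
finger_force: 0.0
clock: 17.77
tool_pos: [0.5172, -0.0933, 0.3594]
tcp_rot: [-0.03, 0.874, 0.469, 0.122]
force: [1.1, 0.5, -0.1]
gripper_width: 0.0858
finger_force: 0.0
clock: 18.43
tool_pos: [0.5332, -0.3575, 0.3351]
tcp_rot: [-0.058, 0.948, 0.206, 0.233]
force: [0.9, -0.1, -0.2]
gripper_width: 0.0854
finger_force: 0.0
clock: 19.1
tool_pos: [0.5337, -0.3552, 0.3346]
tcp_rot: [-0.059, 0.948, 0.208, 0.233]
force: [-0.1, 0.4, -0.3]
gripper_width: 0.0853
finger_force: 0.0
ax [-0.425 -0.198  0.883] turn [-0.011 -0.01   0.   ] to pre [   1.7  -38.9 -109.9] to goal [  46.4  -18.1 -202.6] q [-0.97  0.14  1.26  0.48  1.66  0.23] [-0.1  0.4 -0.3] 0.08529071558480063
```

Move to the pre-pose, then check the blue tab again numerically along with the alignment.

```bash
python3 -m jog '[[[-0.002,-0.002,0],[0.3,-6.5,-18.3],-1],[[-0.002,-0.002,0],[0.3,-6.5,-18.3],-1],[[-0.002,-0.002,0],[0.3,-6.5,-18.3],-1],[[-0.002,-0.002,0],[0.3,-6.5,-18.3],-1],[[-0.002,-0.002,0],[0.3,-6.5,-18.3],-1],[[0,0,0],[0.3,-6.5,-18.3],-1],[[0,0,0],[0,0,0],-1],[[0,0,0],[0,0,0],-1]]'
python3 bl.py
python3 - <<'E'
from h import *
S,T=grab("side"),grab("top")
for f,b in((S,(390,325,430,365)),(T,(440,230,485,262))):
    k=mask(f,"blue",b); print(f["n"],k.sum(),np.round(cv2.boxPoints(cv2.minAreaRect(cv2.findNonZero(k))),1).tolist())
E
```

```text
clock: 19.77
tool_pos: [0.5353, -0.3944, 0.2242]
tcp_rot: [-0.054, 0.947, 0.209, 0.236]
force: [0.3, 0.6, 1.5]
gripper_width: 0.0856
finger_force: 0.0
ax [-0.425 -0.198  0.883] turn [-0.003 -0.001  0.001] to pre [0.1 0.3 0.4] to goal [ 44.8  21.1 -92.3] q [-1.01  0.22  1.39  0.49  1.48  0.1 ] [0.3 0.6 1.5] 0.08561975112661505
side 458 [[394.5, 331.8999938964844], [410.0, 326.3999938964844], [422.5, 361.79998779296875], [407.0, 367.20001220703125]]
top 282 [[448.6000061035156, 247.5], [455.20001220703125, 235.5], [481.20001220703125, 249.8000030517578], [474.70001220703125, 261.70001220703125]]
```

The blue basket hasn't moved. Descend along its axis, 8 × (5.6, 2.6, −11.5), then half-close and close.

```bash
python3 -m jog '[[[0,0,0],[5.6,2.6,-11.5],-1],[[0,0,0],[5.6,2.6,-11.5],-1],[[0,0,0],[5.6,2.6,-11.5],-1],[[0,0,0],[5.6,2.6,-11.5],-1],[[0,0,0],[5.6,2.6,-11.5],-1],[[0,0,0],[5.6,2.6,-11.5],-1],[[0,0,0],[5.6,2.6,-11.5],-1],[[0,0,0],[5.6,2.6,-11.5],-1]]'
python3 -m jog '[[[0,0,0],[0,0,0],-0.4],[[0,0,0],[0,0,0],-0.3],[[0,0,0],[0,0,0],-0.2],[[0,0,0],[0,0,0],-0.1],[[0,0,0],[0,0,0],-0.1],[[0,0,0],[0,0,0],-0.1],[[0,0,0],[0,0,0],-0.1],[[0,0,0],[0,0,0],-0.1]]' 30
python3 bl.py
```

```text
clock: 20.53
tool_pos: [0.5808, -0.3735, 0.1312]
tcp_rot: [-0.053, 0.947, 0.209, 0.236]
force: [-0.5, -0.5, -0.2]
gripper_width: 0.0854
finger_force: 0.0
clock: 21.2
tool_pos: [0.5801, -0.374, 0.1327]
tcp_rot: [-0.053, 0.947, 0.209, 0.236]
force: [-0.6, -0.4, 0.9]
gripper_width: 0.0466
finger_force: 0.0
ax [-0.425 -0.198  0.883] turn [-0.001 -0.     0.001] to pre [-44.7 -20.1  91.9] to goal [-0.   0.8 -0.8] q [-0.93  0.3   1.48  0.5   1.29  0.09] [-0.6 -0.4  0.9] 0.04663839351365127
```

```bash
python3 -m jog '[[[0,0,0],[0,0,0],0.1],[[0,0,0],[0,0,0],0.1],[[0,0,0],[0,0,0],0.3],[[0,0,0],[0,0,0],0.5],[[0,0,0],[0,0,0],1],[[0,0,0],[0,0,0],1],[[0,0,0],[0,0,0],1],[[0,0,0],[0,0,0],1]]' 60
python3 -m jog '[[[0,0,0],[-4.25,-2,8.8],1],[[0,0,0],[-4.25,-2,8.8],1],[[0,0,0],[-4.25,-2,8.8],1],[[0,0,0],[-4.25,-2,8.8],1],[[0,0,0],[-4.25,-2,8.8],1],[[0,0,0],[-4.25,-2,8.8],1],[[0,0,0],[-4.25,-2,8.8],1],[[0,0,0],[-4.25,-2,8.8],1]]'
python3 st.py
```

```text
clock: 21.87
tool_pos: [0.5802, -0.3743, 0.1332]
tcp_rot: [-0.052, 0.947, 0.209, 0.236]
force: [-4.9, -1.4, 6.5]
gripper_width: 0.0411
finger_force: 61.6
clock: 22.53
tool_pos: [0.5457, -0.3902, 0.2039]
tcp_rot: [-0.053, 0.947, 0.209, 0.236]
force: [1.3, 0.3, -2.0]
gripper_width: 0.0407
finger_force: 61.0
pos [ 0.5457 -0.3902  0.2039] turn [-0.427  0.285  1.067] q [-0.99  0.23  1.42  0.49  1.43  0.09] f [ 1.3  0.3 -2. ]
along from post 0.8167 across(+x) 0.0955
```

```bash
python3 -m jog '[[[-0.027,0.018,0.067],[-4,10,20],1],[[-0.027,0.018,0.067],[-4,10,20],1],[[-0.027,0.018,0.067],[-4,10,20],1],[[-0.027,0.018,0.067],[-4,10,20],1],[[-0.027,0.018,0.067],[-4,10,20],1],[[-0.027,0.018,0.067],[-4,10,20],1],[[-0.027,0.018,0.067],[-4,10,20],1],[[-0.027,0.018,0.067],[-4,10,20],1]]'
python3 -m jog '[[[-0.027,0.018,0.067],[-2,33,0],1],[[-0.027,0.018,0.067],[-2,33,0],1],[[-0.027,0.018,0.067],[-2,33,0],1],[[-0.027,0.018,0.067],[-2,33,0],1],[[-0.027,0.018,0.067],[-2,33,0],1],[[-0.027,0.018,0.067],[-2,33,0],1],[[-0.026,0.017,0.066],[-2,33,0],1],[[-0.026,0.017,0.066],[-2,33,0],1]]'
python3 -m jog '[[[0,0,0],[-2.5,28,0],1],[[0,0,0],[-2.5,28,0],1],[[0,0,0],[-2.5,28,0],1],[[0,0,0],[-2.5,28,0],1],[[0,0,0],[-2.5,28,0],1],[[0,0,0],[-2.5,28,0],1],[[0,0,0],[-2.5,20,0],1],[[0,0,0],[-2.5,12,0],1]]'
python3 -m jog '[[[0,0,0],[0,0,0],1],[[0,0,0],[0,0,0],1],[[0,0,0],[0,0,0],1],[[0,0,0],[0,0,0],1],[[0,0,0],[0,0,0],1],[[0,0,0],[0,0,0],1],[[0,0,0],[0,0,0],1],[[0,0,0],[0,0,0],1]]'
python3 st.py
```

```text
clock: 23.2
tool_pos: [0.5135, -0.3096, 0.3645]
tcp_rot: [-0.027, 0.872, 0.473, 0.122]
force: [-0.2, -0.1, -2.2]
gripper_width: 0.0408
finger_force: 61.1
clock: 23.87
tool_pos: [0.4975, -0.0446, 0.3636]
tcp_rot: [0.002, 0.721, 0.693, -0.001]
force: [1.6, -0.1, -3.3]
gripper_width: 0.0404
finger_force: 61.4
clock: 24.53
tool_pos: [0.4776, 0.1558, 0.3634]
tcp_rot: [0.001, 0.722, 0.692, -0.001]
force: [0.3, -0.2, -2.2]
gripper_width: 0.041
finger_force: 61.4
clock: 25.2
tool_pos: [0.4783, 0.1539, 0.3629]
tcp_rot: [0.001, 0.722, 0.692, -0.001]
force: [0.3, -0.6, -1.5]
gripper_width: 0.0411
finger_force: 61.5
pos [0.4783 0.1539 0.3629] turn [ 0.003  0.    -0.003] q [ 0.16 -0.    1.28 -0.    1.87  0.2 ] f [ 0.3 -0.6 -1.5]
along from post 0.2763 across(+x) 0.0031
```

```bash
python3 -m jog '[[[0,0,0],[-0.3,2.5,-21.2],1],[[0,0,0],[-0.3,2.5,-21.2],1],[[0,0,0],[-0.3,2.5,-21.2],1],[[0,0,0],[-0.3,2.5,-21.2],1],[[0,0,0],[-0.3,2.5,-21.2],1],[[0,0,-0.001],[-0.3,2.5,-21.2],1],[[0,0,-0.001],[-0.3,2.5,-21.2],1],[[0,0,-0.001],[-0.2,2.5,-21.2],1]]'
python3 -m jog '[[[0,0,0],[0,0,0],1],[[0,0,0],[0,0,0],1],[[0,0,0],[0,0,0],1],[[0,0,0],[0,0,0],1],[[0,0,0],[0,0,0],1],[[0,0,0],[0,0,0],1],[[0,0,0],[0,0,0],1],[[0,0,0],[0,0,0],1]]'
python3 st.py
python3 - <<'E'
from h import *
S=grab("side")
p=bot.observe()["tool_pos"]; b=p[2]-.108
W=lambda dx,h: proj(S,[p[0]+dx,p[1]-.007,b+h])[0].round(1)
print("tab top corners",W(-.021,.163),W(.021,.163),"handle low",W(-.021,.05),W(.021,.05),"ball",proj(S,[.48,.2585,.19]).round(1), "win mid",W(0,.097))
k=mask(S,"blue",(225,175,290,250)); n,l,st,c=cv2.connectedComponentsWithStats(k); print(st[1:],c[1:].round(1))
i=st[1:,4].argmax()+1; m=(l==i).astype(np.uint8); print(np.round(cv2.boxPoints(cv2.minAreaRect(cv2.findNonZero(m))),1).tolist())
cs,h=cv2.findContours(m,cv2.RETR_CCOMP,cv2.CHAIN_APPROX_NONE)
for q,hh in zip(cs,h[0]):
    if hh[3]>=0 and len(q)>8: print("hole",cv2.boundingRect(q))
E
```

```text
clock: 25.87
tool_pos: [0.4758, 0.1741, 0.1924]
tcp_rot: [0.001, 0.723, 0.691, -0.001]
force: [1.3, -0.5, -1.4]
gripper_width: 0.0408
finger_force: 61.4
clock: 26.53
tool_pos: [0.476, 0.1741, 0.1936]
tcp_rot: [0.001, 0.723, 0.691, -0.001]
force: [-0.5, -0.2, -2.6]
gripper_width: 0.0409
finger_force: 61.5
pos [0.476  0.1741 0.1936] turn [ 0.003  0.001 -0.   ] q [ 0.2   0.01  1.6  -0.    1.53  0.25] f [-0.5 -0.2 -2.6]
along from post 0.2562 across(+x) -0.0001
tab top corners [249.1 201.2] [264.3 198.3] handle low [251.7 239.6] [266.2 236.3] ball [[247.9 206.8]] win mid [258.1 222.5]
[[250 197  16  36 285]] [[256.3 210.2]]
[[248.6999969482422, 197.3000030517578], [263.29998779296875, 196.3000030517578], [265.79998779296875, 231.1999969482422], [251.1999969482422, 232.3000030517578]]
```

The blob matches the prediction within about 1 px (about 3 mm). Slide onto the outer throat: 113 mm, then down.

```bash
python3 -m jog '[[[0,0,0],[0.4,8,0],1],[[0,0,0],[0.4,8,0],1],[[0,0,0],[0.4,8,0],1],[[0,0,0],[0.4,8,0],1],[[0,0,0],[0.4,8,0],1],[[0,0,0],[0.4,8,0],1],[[0,0,0],[0.3,8,0],1],[[0,0,0],[0.3,8,0],1]]'
python3 -m jog '[[[0,0,0],[0.4,8,0],1],[[0,0,0],[0.4,8,0],1],[[0,0,0],[0.4,8,0],1],[[0,0,0],[0.4,8,0],1],[[0,0,0],[0.4,8,0],1],[[0,0,0],[0.4,9,0],1],[[0,0,0],[0,0,0],1],[[0,0,0],[0,0,0],1]]'
python3 -m jog '[[[0,0,0],[0,0,-4],1],[[0,0,0],[0,0,-4],1],[[0,0,0],[0,0,-4],1],[[0,0,0],[0,0,-4],1],[[0,0,0],[0,0,-4],1],[[0,0,0],[0,0,-4],1],[[0,0,0],[0,0,-3],1],[[0,0,0],[0,0,0],1]]'
python3 st.py
```

```text
clock: 27.25
tool_pos: [0.4789, 0.239, 0.1933]
tcp_rot: [0.001, 0.723, 0.691, -0.001]
force: [-0.5, 0.5, -1.9]
gripper_width: 0.0405
finger_force: 61.6
clock: 27.92
tool_pos: [0.4812, 0.2875, 0.1932]
tcp_rot: [0.001, 0.723, 0.691, -0.001]
force: [-0.2, -0.6, -1.4]
gripper_width: 0.0409
finger_force: 61.6
clock: 28.58
tool_pos: [0.4811, 0.287, 0.1655]
tcp_rot: [0.001, 0.723, 0.691, -0.001]
force: [0.5, -0.4, -1.9]
gripper_width: 0.0406
finger_force: 61.5
pos [0.4811 0.287  0.1655] turn [ 0.003 -0.    -0.   ] q [ 0.4   0.14  1.52 -0.    1.48  0.45] f [ 0.5 -0.4 -1.9]
along from post 0.1432 across(+x) -0.0002
```

```bash
python3 -m jog '[[[0,0,0],[0,0,-1],1],[[0,0,0],[0,0,-1],1],[[0,0,0],[0,0,-1],1],[[0,0,0],[0,0,-1],1],[[0,0,0],[0,0,0],1],[[0,0,0],[0,0,0],1],[[0,0,0],[0,0,0],1],[[0,0,0],[0,0,0],1]]'
python3 -m jog '[[[0,0,0],[0,0,-1],1],[[0,0,0],[0,0,-1],1],[[0,0,0],[0,0,0],1],[[0,0,0],[0,0,0],1],[[0,0,0],[0,0,0],1],[[0,0,0],[0,0,0],1],[[0,0,0],[0,0,0],1],[[0,0,0],[0,0,0],1]]'
```

```text
clock: 29.25
tool_pos: [0.4813, 0.2871, 0.1625]
tcp_rot: [0.001, 0.723, 0.691, -0.001]
force: [1.1, -0.1, 0.6]
gripper_width: 0.0405
finger_force: 61.8
clock: 29.92
tool_pos: [0.4816, 0.2873, 0.1621]
tcp_rot: [0.002, 0.723, 0.691, 0.0]
force: [-6.4, -2.1, 18.7]
gripper_width: 0.0408
finger_force: 63.8
```

Seated at z ≈ 0.1625. Ease off, release and retreat upwards.

```bash
python3 -m jog '[[[0,0,0],[0,0,1],1],[[0,0,0],[0,0,0.5],1],[[0,0,0],[0,0,0],0.1],[[0,0,0],[0,0,0],0],[[0,0,0],[0,0,0],-0.1],[[0,0,0],[0,0,0],-0.15],[[0,0,0],[0,0,0],-0.2],[[0,0,0],[0,0,0],-0.25]]' 30
python3 -m jog '[[[0,0,0],[0,0,0],-0.4],[[0,0,0],[0,0,0],-0.5],[[0,0,0],[0,0,0],-0.5],[[0,0,0],[0,0,8],-0.5],[[0,0,0],[0,0,12],-0.5],[[0,0,0],[0,0,25],-0.5],[[0,0,0],[0,0,35],-0.5],[[0,0,0],[0,0,35],-0.5]]'
python3 -m jog '[[[0,0,0],[0,0,20],-0.5],[[0,0,0],[0,0,20],-0.5],[[0,0,0],[0,0,0],-0.5],[[0,0,0],[0,0,0],-0.5],[[0,0,0],[0,0,0],-0.5],[[0,0,0],[0,0,0],-0.5],[[0,0,0],[0,0,0],-0.5],[[0,0,0],[0,0,0],-0.5]]'
python3 -m jog '[[[0,0,0],[0,0,0],-0.5],[[0,0,0],[0,0,0],-0.5],[[0,0,0],[0,0,0],-0.5],[[0,0,0],[0,0,0],-0.5],[[0,0,0],[0,0,0],-0.5],[[0,0,0],[0,0,0],-0.5],[[0,0,0],[0,0,0],-0.5],[[0,0,0],[0,0,0],-0.5]]'
python3 - <<'E'
from h import *
S,T=grab("side"),grab("top")
print(proj(S,[.4853,.373,.216]),proj(S,[.4813,.287,.216]))
sheet("pics/c8.png",[((0,0),crop(T,(140,250,270,320),3)),((400,0),crop(S,(200,150,310,290),3.6))])
E
```

```text
clock: 30.58
tool_pos: [0.4813, 0.2871, 0.1617]
tcp_rot: [0.001, 0.723, 0.691, -0.001]
force: [1.0, -0.3, -0.9]
gripper_width: 0.0532
finger_force: 0.0
clock: 31.25
tool_pos: [0.4809, 0.2869, 0.2791]
tcp_rot: [0.001, 0.723, 0.691, -0.001]
force: [0.8, 0.0, -0.0]
gripper_width: 0.0638
finger_force: 0.0
clock: 31.92
tool_pos: [0.4812, 0.287, 0.3163]
tcp_rot: [0.001, 0.723, 0.691, -0.001]
force: [0.7, -0.0, -0.5]
gripper_width: 0.0641
finger_force: 0.0
clock: 32.58
tool_pos: [0.4813, 0.2871, 0.3168]
tcp_rot: [0.001, 0.723, 0.691, -0.001]
force: [-0.0, -0.2, 0.1]
gripper_width: 0.0643
finger_force: 0.0
[[236.38633424 184.22314701]] [[244.47396381 194.61658589]]
```

View pics/c8.png

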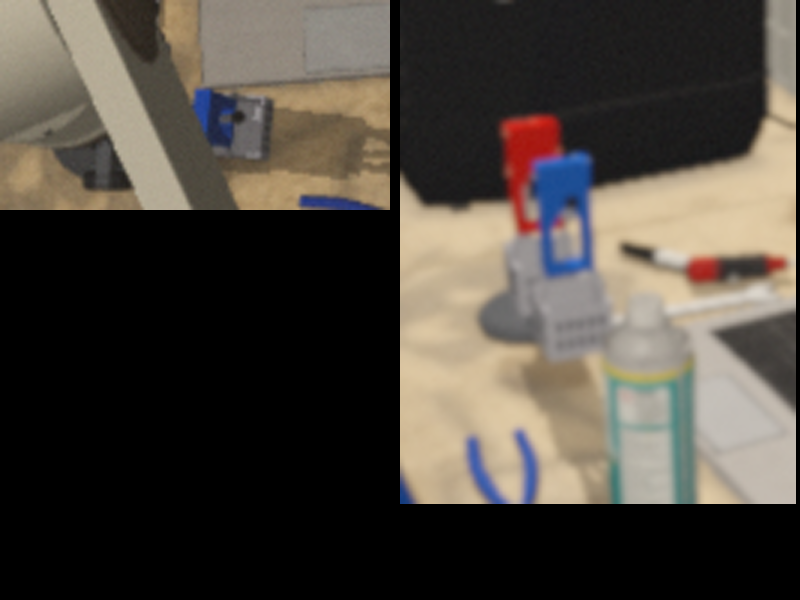

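Both baskets hang where predicted, with tab tops at (237,184) for red and (245,194) for blue. The arm is clear and the can is unmoved.

```bash
python3 -c "
from cell import bot;print(bot.job_done())"
```

```text
the job is handed in; nothing more can be done
None
```

I hung the red basket in the inner throat and the blue one in the outer throat, both let go with the arm clear, and handed the job in at about 33 s of the 72 s; no verdict came back.

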